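Rake the setup block out of the red bin and slide it to the fence stop

ROBOT

A 7-joint arm with a two-finger parallel gripper is mounted at the origin on the work surface. World frame = base frame: x ahead of the robot, y to its left, z up, the work surface at z = 0. Lengths are in mm, angles in rad, forces in N, time in s.
With the tool pointing down it reaches from about 400 to 900 mm from the base axis. Payload 5.6 kg.
Tool frame: the origin (TCP) lies midway between the tips of the shut fingers; the grasp point (between the pads) lies 19 mm behind it; z points along the fingers, y is the line along which they close (so a half turn about z gives the same grasp; the last joint's range is limited). The gripper opens to 92 mm and grips with 3 to 60 N. Pads are 20 mm wide; open, the fingers measure 128 mm over their backs; the gripper's body (75 mm by 189 mm) begins 69 mm behind the grasp point.
Start: joints at [-1.261, 0.468, -0.012, 1.603, 0.006, 1.071, -0.056], TCP at [224.633, 609.958, 214.592] pointing down, gripper open.
Joint ranges: [-2.53, 2.53], [-0.31, 2.02], [-1.57, 1.55], [0.28, 2.44], [-1.29, 4.43], [0.15, 1.84], [-2.92, 2.92]. Speed limits (rad/s): [2.57, 2.57, 3.14, 3.14, 3.14, 3.14, 3.14].

INTERFACE

Orientations are given as a rotation vector (axis times angle).
In Python, from cell import robot, grip, kin, viewer gives the robot as it stands. Calls block until the motion is done:
- robot.movep(position, orientation): joint-space move of the TCP to a pose.
- robot.servo_line(position, feed=150, rotation=None): straight line of the TCP; rotation=None keeps the orientation; feed is the mean speed in mm/s.
- robot.goto_joints(angles): joint-space move.
- grip(opening, newtons=None): opening from 0.0 (shut) to 1.0 (fully open); newtons is the grip in N (None keeps the last); returns when the fingers have stopped.
- robot.hold(seconds).
- kin.ik(position, orientation): joint angles nearest the present ones, or None.
- robot.observe(): the state.
- viewer.read_camera(name): name is "side" or "top"; returns the picture (420x560x3 uint8, red, green, blue); there is no depth.
- viewer.camera_info(name): a dict with "camera_matrix" (3x3 intrinsics, pixels), "R" (3x3) and "t" (3): a world point X has camera coordinates R X + t. Camera axes: x right, y down, z forward; pixel columns grow to the right and rows downward; lengths in mm; the calibration is good to about 2 mm. A picture is of the moment at which its call begins. camera_info takes no time and is no camera call.
A pose or a line that the arm cannot do raises robot.IKError and nothing moves.
- robot.job_done(): hands the job in; it is judged then, once.
Trained networks look in the newest picture that a camera, given by its name, has taken for a name from the list of things; names that differ only in an ending like _2 or _b are one class to them, and where a whole thing is asked for, a point or a joint stands for the part that bears it (a point fixed in the world has none). Each returns a list of dicts, best first, with "confidence" (0 to 1); they miss things now and then, are a little off and sometimes report something else, mostly with a low value. They report only what shows in the picture. A call takes as long as a camera call. They do not tell look-alikes from the thing itself.
- viewer.silhouettes(name, camera): "mask" (420x560 bool, what is visible of it).
- viewer.pinpoint(name, camera): "at" ([x, y, z] in mm, in the coordinates of the camera as it stood for that picture, good to about 4 mm: a listed point, or the origin of a listed thing).
The state is a dict: "t": time; "joints": joint angles; "joint_velocities": joint speeds; "joint_torque": joint torques, N m; "tcp_pos": TCP position; "tcp_rot": TCP orientation; "contact_force": force on the tool from outside, world axes, zero at the start; "wrist_torque": the same for the moment, N m; "grip_width": opening from 0.0 (shut) to 1.0 (fully open); "grip_force": force on a finger pad.
Only numpy, scipy, OpenCV 4.12 (cv2) and the standard library are available. Lean on these libraries where they do the work, as an engineer would, in place of code of your own. Each camera call takes 0.05 s, during which the arm holds its last target. There are 200 camera calls.

TASK

Open the red-lidded bin by its knob, rake the setup block with the red band out through the bin's open front onto the bench, then shut the lid fully again. Then slide the block along the bench (do not pick it up) until one end face is flat against the aluminium fence and its side touches the orange stop. Keep the yellow and blue lids shut and leave their blocks and everything else on the bench where they are.

Things in the scene. Friction and masses are not known exactly. Their poses are not given: they have to be found in the camera images.
- bin_red: Red-lidded bin, one of 3 alike black bins in a row (order varies), 125 mm apart. Fixed. 140 (x) x 84 (y) mm, walls 4 thick, 52 high; inside 76 wide; front (-x, to robot) fully open under the lid. Floor slopes down to the front, 8.4 deg: top 4 mm above bench at front edge, 14 mid, 24 at back. Origin: centre of underside, bench height; x to the back, y along the row. Row may be skewed up to 4 deg.
- lid_red (a joint): Lid angle of the red bin in rad: 0 shut, grows as the lid swings up and back, stop at 1.95. Stiff hinge: it stays wherever it is left; moving it takes about 1 to 2 N at the knob. The lid is a flat plate 142 x 86 x 5 mm covering the whole bin top, its top face 57 mm above the bench when shut.
- lid_red_knob (a point): Grip point in the knob of the red lid. Upright fin, 14 mm thick (along the bin's y) x 20 mm (along x) x 34 mm high, its centre 122 mm in front of the hinge axis; this point is 23 mm above the lid's top face, 28 mm above the hinge axis when shut, and turns with the lid.
- lid_red_hinge (a point): Hinge axis of the red lid: on the top edge of the bin's back wall, 70 mm behind the bin's origin and 52 mm above the bench; the axis runs along the bin's y.
- block_red: Setup block to fetch: light wood with a red band round its middle, 76 (x) x 44 (y) x 26 mm high, about 0.15 kg. Starts in the red-lidded bin, lying along it on the sloping floor, held by friction, its middle 20 mm in front of the bin's origin; about 48 mm free behind it. Origin: centre of its underside; x along its length.
- fence: Fixed aluminium saw fence across the bench in front of the bins, on the robot's side, 30 mm thick (x) x 720 mm long (y) x 40 mm high. Origin: centre of its underside; its x points to the bins, y along it. The face that the block goes against is at x = +15 mm in its frame.
- stop: Orange end stop fixed on the fence, left (+y) of the bins; its place along the fence varies. Reaches 62 mm out from the fence face over the bench; 30 mm wide (y), 47 high, black knob on top to 57. Origin: at bench height on the fence's centre line, middle of its width; axes as the fence. The block goes against its right-hand face, at y = -15 mm in its frame.
- lid_yellow (a joint): Lid angle of the yellow bin in rad: 0 shut, grows as the lid swings up and back, stop at 1.95. Stiff hinge: it stays wherever it is left; moving it takes about 1 to 2 N at the knob. Must stay shut.
- lid_yellow_knob (a point): Grip point in the knob of the yellow lid. Upright fin, 14 mm thick (along the bin's y) x 20 mm (along x) x 34 mm high, its centre 122 mm in front of the hinge axis; this point is 23 mm above the lid's top face, 28 mm above the hinge axis when shut, and turns with the lid.
- lid_blue (a joint): Lid angle of the blue bin in rad: 0 shut, grows as the lid swings up and back, stop at 1.95. Stiff hinge: it stays wherever it is left; moving it takes about 1 to 2 N at the knob. Must stay shut.
- lid_blue_knob (a point): Grip point in the knob of the blue lid. Upright fin, 14 mm thick (along the bin's y) x 20 mm (along x) x 34 mm high, its centre 122 mm in front of the hinge axis; this point is 23 mm above the lid's top face, 28 mm above the hinge axis when shut, and turns with the lid.
- block_yellow: Dark wood block with yellow band in the yellow-lidded bin, same size as the red-banded one. Bystander.
- block_blue: Aluminium block with blue band in the blue-lidded bin, same size as the red-banded one. Bystander.
- push_stick: Loose yellow push stick, flat on the bench, about 200 x 60 x 12 mm. Bystander. Origin: on its underside near the middle of its length.
- tape_measure: Loose orange tape measure, 70 x 62 x 34 mm. Bystander. Origin: centre of its underside.
- glue: Loose white glue bottle with orange cap, 60 mm in diameter, 170 mm high. Bystander. Origin: centre of its underside.
- wrench: Loose steel wrench lying flat, 170 mm long. Bystander. Origin: on its underside near the middle of its length.
- tin: Loose empty steel tin, 76 mm in diameter, 85 mm high. Bystander. Origin: centre of its underside.
- screwdriver: Loose screwdriver lying flat, 190 mm long. Bystander. Origin: on its underside near the middle of its length.
There are look-alikes about, which are no part of the job. What is shaped like the part that bears lid_yellow but brown or green is not meant.

How it is judged (in metres and radians):
On the way, in this order (a step that is already met when the one before it is completed fails the run):
1. the red lid is open (past 70 degrees) (value of joint lid_red above 1.22 rad), for 0.2 s.
2. the red-banded block lies on the bench, out of the bin's front (its middle at least 30 mm in front of the bin's front edge) (x of block_red in the frame of bin_red below -0.1 m and height (world z) of block_red below 0.012 m), for 0.2 s.
3. the red lid is shut again with the block outside (value of joint lid_red below 0.06 rad and x of block_red in the frame of bin_red below -0.1 m), for 0.2 s.
4. the block is flat against the fence and touching the stop (x of block_red in the frame of fence between 0.049 and 0.057 m and y of block_red in the frame of stop between -0.041 and -0.033 m and angle between the x axis of block_red and the x axis of fence, either way round below 0.07 rad and height (world z) of block_red below 0.006 m and angle between block_red's own z axis and vertical below 0.08 rad), for 0.2 s.
At the end, for the whole second after the job is handed in: The red-banded block lies still and flat on the bench, one end face against the fence and its left side against the stop (each within 4 mm, square within 4 degrees); all three lids are shut (within 0.06 rad); nothing touched by the robot (all of step 4 and value of joint each of lid_red, lid_yellow, lid_blue below 0.06 rad and linear speed of block_red below 0.01 m/s).
It fails at once if another lid is opened (more than 0.12 rad) (value of joint any of lid_yellow, lid_blue above 0.12 rad).
It fails at once if the red-banded block is lifted (its underside centre more than 35 mm above the bench) (height (world z) of block_red above 0.035 m).
It fails at once if a block in another bin is moved more than 20 mm (distance of any of block_yellow, block_blue from where it was at the start of the episode above 0.02 m).
It fails at once if a bystander on the bench is moved more than 30 mm (distance of any of push_stick, tape_measure, glue, wrench, tin, screwdriver from where it was at the start of the episode above 0.03 m).
It also fails if it takes over 72 s, if anything falls off the work surface, if the arm or the gripper's body presses on something with over 40 N, if the wrist force passes 120 N, or if a joint passes its speed limit or range.

## Working session

There is one attempt and no reset: what is moved stays moved. The work goes in short steps, each a Python script; the robot and the scene stay as the last script left them, time stands still between calls to the robot, and variables do not carry over. Pictures are saved under pics/ and viewed, at most 10 in all, crops included, and the job is handed in when it is done.

```bash
ls; mkdir -p pics; cat > h.py <<'E'
import numpy as np, cv2
from cell import robot, grip, kin, viewer
def snap(cam, fn=None):
    im=viewer.read_camera(cam)
    if fn: cv2.imwrite('pics/'+fn, im[:,:,::-1])
    return im
def world(cam,p):
    c=viewer.camera_info(cam); return np.array(c['R']).T@(np.array(p)-np.array(c['t']))
def pix(cam,X):
    c=viewer.camera_info(cam); q=np.array(c['camera_matrix'])@(np.array(c['R'])@np.array(X)+np.array(c['t'])); return q[:2]/q[2]
def find(name,cam):
    return [(world(cam,d['at']).round(1),round(d['confidence'],2)) for d in viewer.pinpoint(name,cam)]
E
python3 - <<'E'
from h import *
a=snap('top');b=snap('side')
cv2.imwrite('pics/a.png',cv2.resize(np.vstack([a,b])[:,:,::-1],(400*560//420*1,800*3//4*1)) if 0 else cv2.resize(np.hstack([a,b])[:,:,::-1],(800,300)))
cv2.imwrite('pics/top.png',a[:,:,::-1]);cv2.imwrite('pics/side.png',b[:,:,::-1])
for c in('top','side'):
    i=viewer.camera_info(c); print(c, -np.array(i['R']).T@np.array(i['t']), i['camera_matrix'][0][0])
    for n in ['bin_red','lid_red_knob','lid_red_hinge','lid_yellow_knob','lid_blue_knob','block_red','fence','stop','push_stick','tape_measure','glue','wrench','tin','screwdriver']:
        print(n,[(p.tolist(),q,pix(c,p).round().tolist()) for p,q in find(n,c)[:5]])
o=robot.observe();print(o['t'],o['tcp_rot'])
E
```

```text
pics
top [ 433.02649768  -19.74634619 1257.00942002] 415.0037565735615
bin_red [([621.1, -80.0, 0.3], 0.86, [300.0, 182.0])]
lid_red_knob [([572.1, -81.4, 81.4], 0.61, [302.0, 195.0])]
lid_red_hinge [([694.3, -82.2, 54.9], 0.8, [302.0, 154.0])]
lid_yellow_knob [([264.0, -492.6, 83.3], 0.72, [448.0, 309.0]), ([578.9, -213.6, 80.1], 0.65, [348.0, 193.0]), ([774.8, 113.1, 2.5], 0.65, [238.0, 131.0]), ([236.2, -222.4, 77.1], 0.62, [350.0, 316.0])]
lid_blue_knob [([569.8, 39.2, 87.0], 0.84, [259.0, 194.0])]
block_red []
fence [([567.5, 39.2, 83.5], 0.66, [259.0, 195.0]), ([422.9, 23.1, -2.1], 0.57, [265.0, 246.0])]
stop [([428.1, 296.5, 2.7], 0.88, [174.0, 242.0])]
push_stick [([524.6, 456.9, 6.2], 0.65, [123.0, 209.0])]
tape_measure [([506.1, -380.1, 1.6], 0.82, [399.0, 222.0])]
glue [([673.9, 332.0, -4.6], 0.9, [167.0, 162.0])]
wrench [([603.7, -473.8, -1.1], 0.71, [429.0, 191.0])]
tin [([688.6, -361.1, 1.9], 0.85, [393.0, 162.0])]
screwdriver [([772.6, 111.8, -2.2], 0.66, [239.0, 132.0]), ([507.9, -382.6, 2.5], 0.33, [400.0, 221.0])]
side [-3.20319086e-01 -8.93971896e+02  7.97935979e+0
[... 305 characters left out ...]
 ([579.5, -213.4, 80.1], 0.59, [327.0, 231.0])]
lid_blue_knob [([561.9, 35.5, 80.3], 0.55, [274.0, 189.0])]
block_red [([605.0, -84.5, 12.2], 0.53, [307.0, 223.0])]
fence [([417.8, 15.3, 2.0], 0.95, [236.0, 227.0]), ([527.0, 454.2, -1.8], 0.35, [210.0, 157.0])]
stop [([768.0, 112.1, -1.8], 0.66, [313.0, 182.0]), ([430.2, 286.2, 3.3], 0.62, [203.0, 183.0])]
push_stick []
tape_measure [([508.2, -384.9, 0.0], 0.94, [343.0, 305.0]), ([675.5, 329.2, -0.8], 0.43, [260.0, 161.0])]
glue [([673.1, 331.8, -1.8], 0.65, [259.0, 161.0])]
wrench [([606.4, -473.1, 3.3], 0.7, [399.0, 312.0])]
tin [([691.6, -360.6, 1.2], 0.88, [392.0, 271.0])]
screwdriver []
1.5 [5.51400313e-01 3.09280010e+00 6.60417838e-05]
```

View pics/top.png

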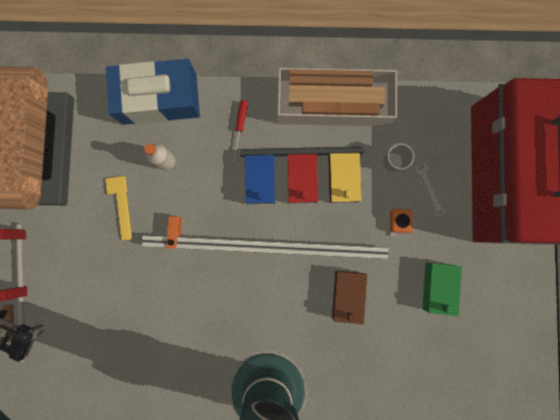

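View pics/side.png

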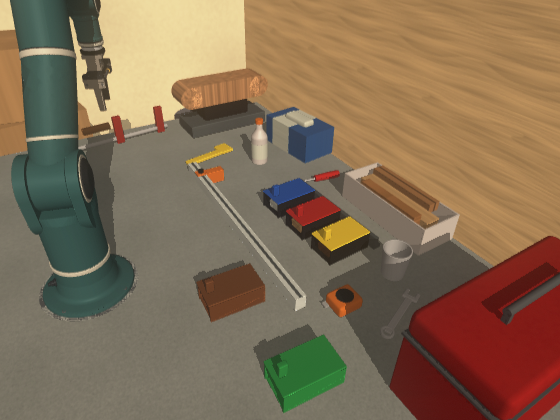

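The top view shows blue, red and yellow lids in a row at px (260,180), (302,178) and (345,177). The fence runs from (142,241) to (388,253), with the stop at (173,232). Things that could be mistaken for the red lid:
- red toolbox at (520,160)
- red clamp bars at (10,235) and (10,295)
- brown bin at (350,297)
- green bin at (443,288)
- the neighbouring blue and yellow lids

I choose the red lid with the fin knob at (302,195), and I'll check it in a crop along with mask fits for the angles.

```bash
cat >> h.py <<'E'
def plane(cam,px,z):
    c=viewer.camera_info(cam);R=np.array(c['R']);C=-R.T@np.array(c['t'])
    px=np.atleast_2d(px).astype(float)
    d=np.c_[px,np.ones(len(px))]@np.linalg.inv(np.array(c['camera_matrix'])).T@R
    return (C+d*((z-C[2])/d[:,2])[:,None])[:,:2]
def rect(mask,cam,z):
    q=np.argwhere(mask)[:,::-1]
    P=plane(cam,q,z).astype(np.float32)
    (c,s,a)=cv2.minAreaRect(P); return np.round(c,1),np.round(s,1),round(a,2)
E
python3 - <<'E'
from h import *
a=snap('top');b=snap('side')
for n,z in [('lid_red',57),('lid_yellow',57),('lid_blue',57),('fence',40),('stop',47)]:
    for cam in('top','side'):
        for d in viewer.silhouettes(n,cam)[:4]:
            m=d['mask']; print(n,cam,round(d['confidence'],2),m.sum(),rect(m,cam,z))
k=lambda im,u,v,w,h:cv2.resize(im[v:v+h,u:u+w,::-1],(400,300),interpolation=cv2.INTER_CUBIC)
cv2.imwrite('pics/c.png',np.hstack([k(a,235,140,136,102),k(b,250,160,136,102)]))
for n in ['lid_red_knob','lid_red_hinge','bin_red','stop','fence','lid_yellow_knob','lid_blue_knob','tin','glue']:
  for c in('top','side'): print(n,c,[x for x in find(n,c) if x[1]>.4][:3])
E
```

```text
lid_red top 0.87 1411 (array([623.4, -84.9]), array([141.7,  85.7]), 2.53)
lid_red side 0.65 840 (array([618.1, -89.4]), array([143.7,  89.2]), 4.27)
lid_yellow top 0.92 1523 (array([ 313.9, -495.1]), array([ 87.6, 142. ]), 86.03)
lid_yellow top 0.91 1557 (array([ 283.3, -227.8]), array([ 86.2, 146.6]), 86.47)
lid_yellow top 0.56 1371 (array([ 628.5, -209.4]), array([138.9,  84.5]), 0.85)
lid_yellow side 0.96 2731 (array([ 311.8, -500.2]), array([ 86.5, 141.2]), 85.68)
lid_yellow side 0.64 1071 (array([ 626.4, -214.5]), array([145.8,  90.7]), 3.77)
lid_yellow side 0.61 1622 (array([ 281.6, -233.1]), array([ 87.4, 143.3]), 85.68)
lid_blue top 0.79 1411 (array([617.8,  39.8]), array([141.9,  85.4]), 2.94)
lid_blue side 0.94 651 (array([612.7,  36.9]), array([139.8,  90.4]), 3.0)
fence top 0.71 2545 (array([420.5,  21.8]), array([720.3,  35.8]), 88.6)
fence side 0.61 2631 (array([407.7,   2.7]), array([741.8,  52.8]), 88.77)
stop top 0.73 406 (array([457.2, 286.7]), array([93.4, 41. ]), 1.5)
stop side 0.84 266 (array([445.1, 256.7]), array([94.6, 88.6]), 73.48)
lid_red_knob top [(array(
[... 579 characters left out ...]
ay([ 235. , -224.1,   75.6]), 0.66), (array([ 262.7, -495. ,   84.1]), 0.66)]
lid_yellow_knob side [(array([ 227.5, -224.5,   80.3]), 0.96), (array([ 578.3, -213.2,   79.8]), 0.72), (array([ 263.6, -497.6,   77.5]), 0.63)]
lid_blue_knob top [(array([695.2, -81.6,  56.2]), 0.6), (array([568.4,  38.9,  84.8]), 0.57)]
lid_blue_knob side [(array([563.7,  36.1,  82.2]), 0.91)]
tin top [(array([ 688.2, -361.8,    2.6]), 0.55)]
tin side [(array([ 690.5, -360.7,   -0.9]), 0.97), (array([624.1, -86.9,  -0.7]), 0.68), (array([417.9,  15.3,  -1.5]), 0.68)]
glue top [(array([674.5, 333.7,  -5.6]), 0.8), (array([ 6.065e+02, -4.718e+02,  1.000e-01]), 0.74)]
glue side [(array([674.2, 329. ,   0.7]), 0.72)]
```

View pics/c.png

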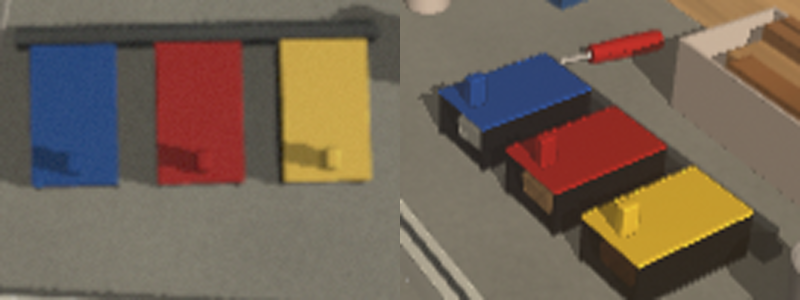

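The crop confirms the middle bin is red, with its knob at top px (302,195) and light wood showing in its open front. Next I check IK and open the lid.

```bash
cat >> h.py <<'E'
from scipy.spatial.transform import Rotation as Ro
BO=np.array([623.5,-84.3]); BY=0.043; FY=-0.026
def binp(x,y,z): c,s=np.cos(BY),np.sin(BY); return [BO[0]+c*x-s*y, BO[1]+s*x+c*y, z]
def down(yaw):  # tool z down, tool y along world direction yaw+90deg (up to half turn)
    v=Ro.from_euler('z',yaw+np.pi)*Ro.from_euler('x',np.pi); return v.as_rotvec()
def down2(yaw): return (Ro.from_euler('z',yaw)*Ro.from_euler('x',np.pi)).as_rotvec()
def arc(th,g=30): return binp(70-122*np.cos(th)+g*np.sin(th),0,52+122*np.sin(th)+g*np.cos(th)-19)
def st(): 
    o=robot.observe(); print('t',round(o['t'],2),'tcp',np.round(o['tcp_pos'],1),'F',np.round(o['contact_force'],1),'w',round(o['grip_width'],3),'gf',round(o['grip_force'],1)); return o
E
python3 - <<'E'
from h import *
for f in (down,down2):
    for p in [arc(0),arc(1),arc(1.85),binp(40,0,27),binp(-72,0,10),[480,250,10]]:
        j=kin.ik(p,f(BY)); print(f.__name__, None if j is None else np.round(j,2))
E
```

```text
down [-0.19  0.56  0.37  1.91 -0.3   0.72  1.96]
down [-0.23  0.57  0.44  1.66 -0.28  0.98  1.91]
down [-0.13  0.73  0.32  1.36 -0.24  1.08  1.84]
down [-0.09  0.72  0.24  1.68 -0.23  0.77  1.86]
down [-0.1   0.62  0.25  1.96 -0.26  0.59  1.94]
down [-0.56  0.59  0.02  1.99 -0.02  0.56  1.09]
down2 [-0.43  0.63  0.69  1.92 -0.56  0.79 -0.95]
down2 [-0.45  0.65  0.77  1.67 -0.51  1.03 -1.04]
down2 [-0.45  0.89  0.92  1.39 -0.72  1.21 -0.99]
down2 [-0.47  0.88  0.83  1.7  -0.79  0.93 -0.85]
down2 [-0.34  0.67  0.57  1.98 -0.59  0.66 -0.92]
down2 [-0.93  0.63  0.49  2.02 -0.51  0.61 -1.62]
```

```bash
python3 - <<'E'
from h import *
r=down(BY); a=arc(0)
robot.movep([a[0],a[1],210],r); 
robot.servo_line([a[0],a[1],105],feed=150); st()
robot.servo_line(a,feed=80); st()
grip(0.0,12); st()
for th in np.linspace(0,1.88,13)[1:]:
    robot.servo_line(arc(th),feed=110)
    if th<.4: st()
st()
snap('side','d.png')
E
```

```text
t 6.59 tcp [572.2 -86.7 105.7] F [-0.5 -0.2  0.1] w 1.003 gf 0.0
t 7.27 tcp [571.5 -86.8  62.8] F [-0.3  0.1  0.8] w 1.001 gf 0.0
t 8.43 tcp [571.7 -88.6  63.1] F [ 1.  -5.7 -1.2] w 0.148 gf 12.0
t 8.75 tcp [577.2 -88.4  82.2] F [-2.7 -5.9  3.1] w 0.15 gf 12.0
t 9.07 tcp [585.8 -88.   99.7] F [-3.9 -4.7  3.7] w 0.152 gf 12.0
t 12.32 tcp [761.1 -80.3 140.9] F [ 3.6 -4.5  2.3] w 0.156 gf 12.0
```

View pics/d.png

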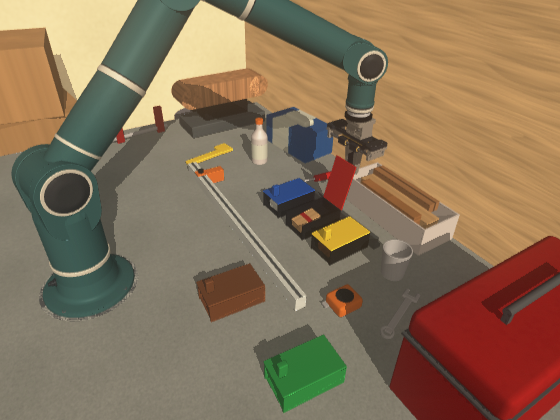

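The red lid stands fully open and leans back (px 340,185), and the banded block is visible in the bin at (307,217). The sideways pull on the knob says the bin is about 2–3 mm further toward −y. Next I release and rake.

```bash
sed -i 's/623.5,-84.3/623.5,-87.0/' h.py; python3 - <<'E'
from h import *
p=np.array(robot.observe()['tcp_pos'])
grip(0.6); robot.servo_line([p[0],p[1],225],feed=200)
snap('side'); print(find('block_red','side'),find('lid_red_knob','side'), arc(1.88))
grip(0.0,20)
robot.servo_line(binp(40,0,225),feed=200)
snap('side'); print(find('block_red','side'), 'expected',binp(-20,0,13))
robot.servo_line(binp(40,0,60),feed=150); st()
robot.servo_line(binp(40,0,28),feed=50); st()
snap('side','e.png')
E
```

```text
[(array([602.6, -82.7,  11.6]), 0.79)] [(array([757.2, -76.8, 163.7]), 0.91), (array([ 609.5, -207.1,   13.5]), 0.15)] [np.float64(759.0764696142566), np.float64(-81.16661605435533), np.float64(140.08529056933963)]
[(array([605.1, -84.7,  11.9]), 0.72), (array([417.6,  18.2,  -1.3]), 0.43)] expected [np.float64(603.5184871511748), np.float64(-87.859735001167), 13]
t 16.73 tcp [664.3 -85.5  61.1] F [ 0.1  0.  -0.3] w 0.01 gf 0.0
t 17.52 tcp [663.6 -85.4  28. ] F [ 0.7 -0.3  0.4] w 0.006 gf 0.0
```

View pics/e.png

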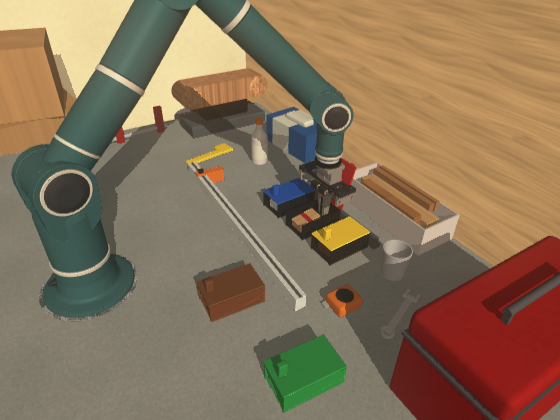

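The fingers are inside the bin behind the block, at px (322,205), with the lid still open and no contact force. I rake now, following the floor slope.

```bash
python3 - <<'E'
from h import *
for x in (20,-10,-40,-72):
    robot.servo_line(binp(x,0,14+(x+10)/7+5.5),feed=60); st()
robot.servo_line(binp(-68,0,11),feed=60)
robot.servo_line(binp(-64,0,225),feed=220)
snap('side');snap('top')
print(find('block_red','side'),find('block_red','top'),'want about',binp(-120,0,0))
for c in('side','top'):
    for d in viewer.silhouettes('block_red',c)[:2]: print(c,d['confidence'],rect(d['mask'],c,26))
cv2.imwrite('pics/f.png',snap('side')[140:300,200:420,::-1].repeat(3,0).repeat(3,1))
E
```

```text
t 18.06 tcp [643.1 -86.1  23.9] F [ 0.5  0.5 -0.4] w 0.004 gf 0.0
t 18.72 tcp [613.5 -87.4  19.6] F [ 0.3 -0.1 -0.1] w 0.006 gf 0.0
t 19.38 tcp [583.5 -88.7  15.3] F [ 0.   0.2 -0.1] w 0.005 gf 0.0
t 20.07 tcp [551.4 -90.   10.7] F [ 0.5 -0.5  0.3] w 0.005 gf 0.0
[(array([ 4.996e+02, -8.560e+01,  4.000e-01]), 0.72)] [(array([569. ,  38.7,  85.7]), 0.58), (array([752.3, -74.4, 162. ]), 0.21)] want about [np.float64(503.6109229070485), np.float64(-92.15841000700198), 0]
side 0.69 (array([493.3, -97.6]), array([67.1, 87.4]), 86.39)
top 0.24 (array([759.7, -77.9]), array([ 79.3, 117.7]), 27.38)
```

View pics/f.png

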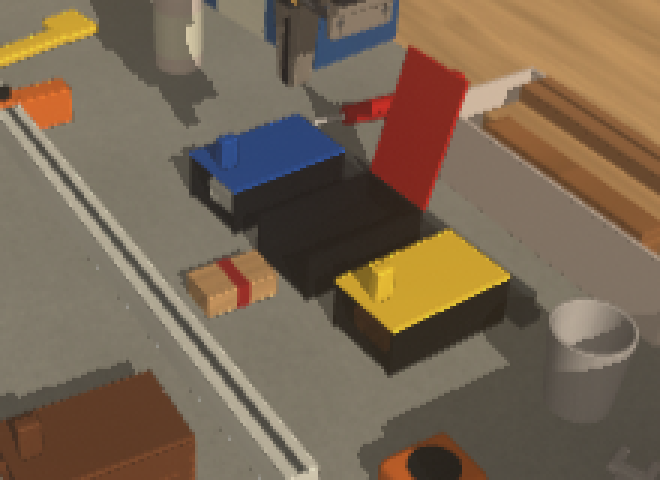

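The block lies flat and clear of the bin's front (crop px 232,283) and still points along x. Now I shut the lid.

```bash
python3 - <<'E'
from h import *
a=arc(1.88); 
robot.servo_line([a[0],a[1],228],feed=250); grip(0.6)
robot.servo_line(a,feed=120); st()
grip(0.0,12); st()
for th in np.linspace(1.88,0,13)[1:]: robot.servo_line(arc(th),feed=110)
st()
b=arc(0); robot.servo_line([b[0],b[1],b[2]-1.5],feed=30); st()
grip(0.5)
robot.servo_line([b[0],b[1],125],feed=200)
grip(0.0); robot.servo_line([b[0],b[1],97],feed=60); 
for z in np.arange(95,84,-1.5):
    robot.servo_line([b[0],b[1],z],feed=40); f=robot.observe()['contact_force'][2]
    if f>5: break
st()
robot.servo_line([b[0],b[1],125],feed=200)
snap('side');print(find('lid_red_knob','side'),find('block_red','side'))
E
```

```text
t 24.54 tcp [759.7 -81.4 141. ] F [-0.3  1.1 -0.2] w 0.601 gf 0.0
t 25.23 tcp [759.1 -80.4 140.2] F [0.1 2.3 1.2] w 0.152 gf 12.0
t 29.13 tcp [574.1 -88.7  63.8] F [ 2.9  5.7 -3.9] w 0.151 gf 12.0
t 29.38 tcp [573.9 -88.8  62.7] F [ 1.4  5.8 -2.7] w 0.151 gf 12.0
t 32.88 tcp [571.7 -89.2  91.3] F [-2.5  0.2  8.5] w 0.002 gf 3.7
[(array([574.9, -88.9,  82.8]), 0.93)] [(array([501.1, -86.4,   2.1]), 0.63)]
```

The lid is shut: its knob top pushes back at 91 mm. Now I straddle the block, squeeze lightly, and slide it along the bench to near the stop, turned to the fence angle.

```bash
python3 - <<'E'
from h import *
robot.servo_line([502,-89,125],feed=200); grip(1.0)
robot.servo_line([502,-89,30],feed=150); robot.servo_line([502,-89,6],feed=50); st()
grip(0.0,6); st()
robot.servo_line([498,-60,6],feed=60,rotation=down(FY)); st()
robot.servo_line([484,224,6],feed=90); st()
grip(0.68); st()
robot.servo_line([484,224,45],feed=120)
robot.servo_line([560,180,130],feed=250); grip(0.0)
snap('top','g.png');a=snap('side')
print(find('block_red','side'),find('block_red','top'),find('stop','top'),find('stop','side'))
for d in viewer.silhouettes('block_red','top')[:2]: print(d['confidence'],rect(d['mask'],'top',26))
cv2.imwrite('pics/g.png',np.hstack([cv2.imread('pics/g.png')[190:270,120:240].repeat(3,0).repeat(3,1),a[140:220,170:290,::-1].repeat(3,0).repeat(3,1)]))
E
```

```text
t 36.64 tcp [501.9 -89.1   5.8] F [ 0.7 -0.2 -0. ] w 0.998 gf 0.0
t 37.41 tcp [501.9 -88.6   6. ] F [-0.8  0.4  1.5] w 0.486 gf 5.9
t 38.05 tcp [498.1 -59.5   6. ] F [-0.   1.2  0.8] w 0.488 gf 5.9
t 41.36 tcp [484.  223.9   6. ] F [ 0.4 -3.   2.8] w 0.492 gf 5.9
t 41.81 tcp [483.8 224.3   5.9] F [-0.8 -0.4 -0.2] w 0.68 gf 0.0
[(array([483.7, 224.5,   1. ]), 0.68)] [(array([484. , 226.6,   1.7]), 0.6)] [] [(array([426.4, 289.2,   1.4]), 0.7), (array([415.3,  18.4,   0.8]), 0.51)]
0.66 (array([483.1, 222.9]), array([45.6, 76.5]), 82.76)
```

View pics/g.png

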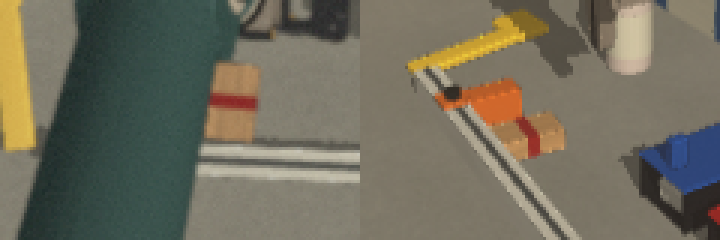

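The side view shows the block standing along x with its band at (530,135), short of the stop at (495,100) and almost at the fence. Next come the force-guarded pushes: first to the fence, then to the stop, then a final touch to the fence.

```bash
cat >> h.py <<'E'
def push(d,fast,mx,thr=5):
    d=np.array(d);p=np.array(robot.observe()['tcp_pos']);z=p[2];f0=np.array(robot.observe()['contact_force'])
    p=p+d*fast; p[2]=z; robot.servo_line(p.tolist(),feed=70)
    f=(np.array(robot.observe()['contact_force'])-f0)@-d; n=0
    while f<thr and n<mx:
        n+=1.5; p=p+d*1.5; robot.servo_line(p.tolist(),feed=30); f=(np.array(robot.observe()['contact_force'])-f0)@-d
    print('pushed',n,'f',round(float(f),1)); st()
    robot.servo_line((np.array(robot.observe()['tcp_pos'])-d*6).tolist(),feed=60)
fx=np.array([np.cos(FY),np.sin(FY),0]); fy=np.array([-np.sin(FY),np.cos(FY),0])
E
python3 - <<'E'
from h import *
robot.servo_line([548,222,110],feed=250); robot.servo_line([548,222,9],feed=150)
push(-fx,14,12)
p=robot.observe()['tcp_pos']; robot.servo_line([p[0]+6,p[1],45],feed=200)
robot.servo_line([530,168,45],feed=250);robot.servo_line([478,168,45],feed=250); robot.servo_line([478,168,9],feed=120)
push(fy,38,22)
snap('side');print(find('block_red','side'))
E
```

```text
pushed 10.5 f 7.3
t 47.51 tcp [527.6 223.2  10.8] F [ 7.1  1.4 -0.4] w 0.001 gf 3.5
pushed 13.5 f 5.3
t 52.27 tcp [479.7 217.9   8.6] F [ 1.1 -5.8  1.5] w 0.005 gf 2.7
[(array([477.1, 253.4,   1. ]), 0.61)]
```

```bash
python3 - <<'E'
from h import *
p=robot.observe()['tcp_pos']; robot.servo_line([p[0],p[1]-8,50],feed=200)
robot.servo_line([540,250,50],feed=250); robot.servo_line([540,250,9],feed=120)
push(-fx,8,12)
robot.servo_line([545,245,60],feed=200); robot.servo_line([600,140,190],feed=300)
a=snap('top');b=snap('side');st()
print(find('block_red','top'),find('block_red','side'),find('stop','top'),find('stop','side'))
for n,z in(('block_red',26),('stop',47)):
  for d in viewer.silhouettes(n,'top')[:2]: print(n,d['confidence'],rect(d['mask'],'top',z))
k=lambda i,v,u:i[v:v+100,u:u+130,::-1].repeat(3,0).repeat(3,1)
cv2.imwrite('pics/i.png',np.hstack([k(a,190,130),k(b,140,170)]))
E
```

```text
pushed 6.0 f 5.8
t 55.21 tcp [527.7 249.6   9.3] F [ 5.1 -0.7 -1.7] w 0.008 gf 2.5
t 56.73 tcp [597.9 142.  187.5] F [ 0.2  0.9 -0.6] w 0.006 gf 0.0
[] [(array([478.7, 255.2,  -0.6]), 0.62)] [(array([425.6,  22.8,   0.6]), 0.52)] [(array([427.6, 289.2,   2.4]), 0.61), (array([ 505.9, -387. ,   -2.1]), 0.45)]
```

View pics/i.png

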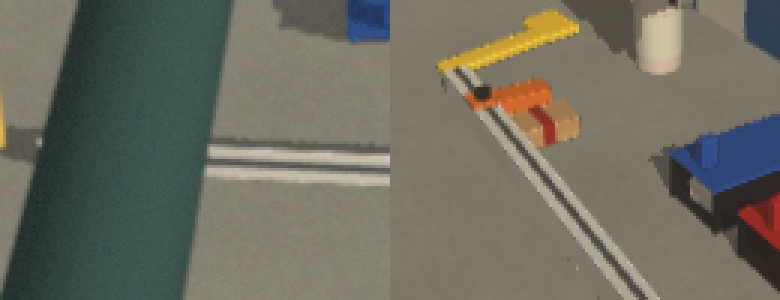

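In the side crop the block sits at the fence and beside the stop, with its band at (543,125). The arm hides the top view, so I move aside for one check.

```bash
python3 - <<'E'
from h import *
robot.movep([560,-150,260],down(0))
a=snap('top')
for n,z in(('block_red',26),('stop',47)):
  print(n,find(n,'top')[:2])
  for d in viewer.silhouettes(n,'top')[:2]: print(n,d['confidence'],rect(d['mask'],'top',z))
cv2.imwrite('pics/j.png',cv2.resize(a[200:260,150:230,::-1],(640,480),interpolation=cv2.INTER_CUBIC)); st()
E
```

```text
block_red [(array([ 4.802e+02,  2.566e+02, -2.000e-01]), 0.58)]
block_red 0.96 (array([478.5, 252.9]), array([48.5, 74.7]), 88.99)
block_red 0.54 (array([622.5,  41.8]), array([145.7,  88.4]), 2.87)
stop [(array([427.6, 298.3,   0.8]), 0.54)]
stop 0.59 (array([455.5, 289.3]), array([32.9, 91.9]), 87.46)
t 58.43 tcp [ 560.3 -148.7  259.6] F [-0.4 -0.3  0.3] w 0.001 gf 0.0
```

View pics/j.png

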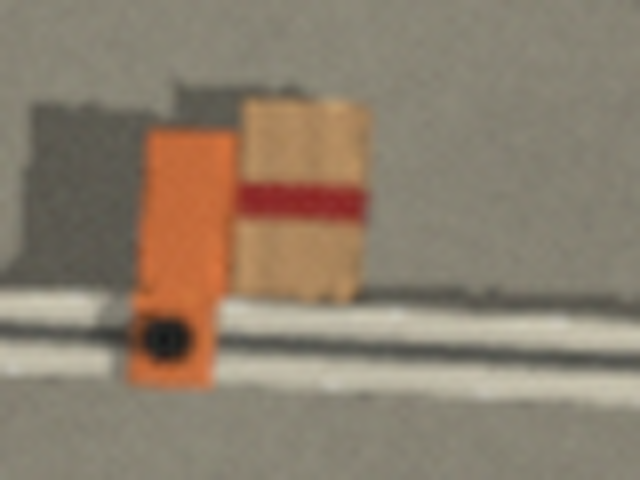

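The block (crop px 300,200) sits flush against the stop's right face (column 238) and square on the fence (row 298), with no visible gap. I'm handing it in.

```bash
python3 -c "
from h import *
print(robot.job_done())"
```

```text
the job is handed in; nothing more can be done
None
```

I handed the job in at about 58 s of the 72 s allowed: in the last pictures the red-banded block is flat against the fence and touching the orange stop, and all three lids were last seen shut; the judge's verdict was not shown.

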